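# Snap the lid of a soil sample tub shut all round

## Task

The lid lies on the round white soil sample tub, but part of its rim has not been snapped on. With the fingertips, press down every section of the lid's rim that still stands up until it clicks shut, so that the whole rim is closed all round. Only press: do not lift, tip or push the tub away from its place, leave the beaker, the tin and the spatula alone, and finish with the hand clear.

Things in the scene. Friction and masses are not known exactly. Their poses are not given: they have to be found in the camera images.
- tub: Round white plastic tub with its lid on, about 2 kg with the soil inside, standing loose on the bench: 100 mm tall, 152 mm across at the foot, 175 mm at the mouth. Origin: centre of its underside, z up. Lid section 1 lies towards the tub's own +x, the others follow every 60 degrees counter-clockwise seen from above.
- lid_centre (a point): Middle of the lid's top, on the tub's axis, 103.5 mm above the tub's underside. The lid is round, plain grey plastic, 190 mm across: a fixed hexagonal middle panel, around it a rim cut by six narrow radial slits into six sections, each about 95 mm long on the outside and 35 mm from its flex line to its outer edge. A shut section is level, the top of its rim bead 2.5 mm above the panel.
- section1 (a joint): Lid section 1: angle in rad about its straight flex line, 60 mm from the tub's axis. 0 = shut, 0.25 = standing up (outer edge about 9 mm high). A snap: pressed on its rim bead it starts to give at about 9 N, springs up again if let go before half-way (0.125), pulls itself shut once past it and then meets a firm stop. Pressing a shut section does no harm.
- section1_rim (a point): Where to press lid section 1: top of its rim bead (8.5 mm wide), mid-way along the section, 91 mm from the tub's axis. It moves with the section, from 106 mm (shut) to about 113 mm (standing up) above the tub's underside.
- section2 (a joint): Lid section 2: angle in rad about its straight flex line, 60 mm from the tub's axis. 0 = shut, 0.25 = standing up (outer edge about 9 mm high). A snap: pressed on its rim bead it starts to give at about 9 N, springs up again if let go before half-way (0.125), pulls itself shut once past it and then meets a firm stop. Pressing a shut section does no harm.
- section2_rim (a point): Where to press lid section 2: top of its rim bead (8.5 mm wide), mid-way along the section, 91 mm from the tub's axis. It moves with the section, from 106 mm (shut) to about 113 mm (standing up) above the tub's underside.
- section3 (a joint): Lid section 3: angle in rad about its straight flex line, 60 mm from the tub's axis. 0 = shut, 0.25 = standing up (outer edge about 9 mm high). A snap: pressed on its rim bead it starts to give at about 9 N, springs up again if let go before half-way (0.125), pulls itself shut once past it and then meets a firm stop. Pressing a shut section does no harm.
- section3_rim (a point): Where to press lid section 3: top of its rim bead (8.5 mm wide), mid-way along the section, 91 mm from the tub's axis. It moves with the section, from 106 mm (shut) to about 113 mm (standing up) above the tub's underside.
- section4 (a joint): Lid section 4: angle in rad about its straight flex line, 60 mm from the tub's axis. 0 = shut, 0.25 = standing up (outer edge about 9 mm high). A snap: pressed on its rim bead it starts to give at about 9 N, springs up again if let go before half-way (0.125), pulls itself shut once past it and then meets a firm stop. Pressing a shut section does no harm.
- section4_rim (a point): Where to press lid section 4: top of its rim bead (8.5 mm wide), mid-way along the section, 91 mm from the tub's axis. It moves with the section, from 106 mm (shut) to about 113 mm (standing up) above the tub's underside.
- section5 (a joint): Lid section 5: angle in rad about its straight flex line, 60 mm from the tub's axis. 0 = shut, 0.25 = standing up (outer edge about 9 mm high). A snap: pressed on its rim bead it starts to give at about 9 N, springs up again if let go before half-way (0.125), pulls itself shut once past it and then meets a firm stop. Pressing a shut section does no harm.
- section5_rim (a point): Where to press lid section 5: top of its rim bead (8.5 mm wide), mid-way along the section, 91 mm from the tub's axis. It moves with the section, from 106 mm (shut) to about 113 mm (standing up) above the tub's underside.
- section6 (a joint): Lid section 6: angle in rad about its straight flex line, 60 mm from the tub's axis. 0 = shut, 0.25 = standing up (outer edge about 9 mm high). A snap: pressed on its rim bead it starts to give at about 9 N, springs up again if let go before half-way (0.125), pulls itself shut once past it and then meets a firm stop. Pressing a shut section does no harm.
- section6_rim (a point): Where to press lid section 6: top of its rim bead (8.5 mm wide), mid-way along the section, 91 mm from the tub's axis. It moves with the section, from 106 mm (shut) to about 113 mm (standing up) above the tub's underside.
- beaker: Empty glass beaker, 74 mm across (78 at the lip), 100 mm tall, standing beside the tub. To be left alone. Origin: centre of its underside.
- tin: Closed round aluminium moisture tin, 79 mm across, 46 mm tall, standing beside the tub. To be left alone. Origin: centre of its underside.
- spatula: Spatula with a wooden handle, 180 mm long, lying on the bench to the left of the tub. To be left alone. Origin: under its middle, long axis its x.

How it is judged:
By the outcome, as a careful person would: the job done as asked, in the order asked, and still so for the second after the job is handed in, with the robot touching nothing.
It also fails if it takes over 53 s, if anything falls off the work surface, if the arm or the gripper's body presses on something with over 40 N, if the wrist force passes 120 N, or if a joint passes its speed limit or range.

## Robot

A 6-joint arm with a two-finger parallel gripper is mounted at the origin on the work surface. World frame = base frame: x ahead of the robot, y to its left, z up, the work surface at z = 0. Lengths are in m, angles in degrees, forces in N, time in s.
With the tool pointing down it reaches from about 0.375 to 0.9 m from the base axis. Payload 3.1 kg.
Tool frame: the origin (TCP) lies on the centre line of the jaws, within the pads' length; the fingertips stand 19 mm ahead of it and the grasp point (between the pads) is the TCP; z points along the fingers, y is the direction in which the jaws open and shut (so a half turn about z gives the same grasp; the last joint's range is limited). The gripper opens to 87 mm and grips with 3 to 60 N. Pads are 19 mm wide; open, the fingers measure 117 mm over their backs; the gripper's body (75 mm by 190 mm) begins 51 mm behind the grasp point.
Start: joints at [66.263, 30.224, 82.088, -0, 67.689, -10.227], TCP at [0.146, 0.608, 0.242] pointing down, gripper open.
Joint ranges: [-176.69, 176.69], [-43.24, 126.21], [12.49, 139.97], [-82, 262], [0, 151.66], [-163.58, 163.58]. Speed limits (degrees/s): [159.86, 159.86, 180, 180, 180, 180].

## Interface

Orientations are given as a 3x3 rotation matrix whose columns are the frame's x, y, z axes.
In Python, from rig import bot gives the robot as it stands.
- The arm moves only by the tool carry_out, never from a script. Its argument "targets" is a list of rows, each a list of 6 numbers: the shift along the tool's x, y, z each as a share of 200 mm, from -1 to 1, then the turn, a rotation vector about the tool's x, y, z each as a share of pi/2 rad, from -1 to 1. In form: [[dx, dy, dz, ax, ay, az], ...]. A call has 1 to 20 rows; each row is the pose to reach, as a shift and turn from the pose measured when the call began, along the tool's axes at that moment; what a row does not reach only later rows make up. A row lasts 1/8 s, in which the tool goes at most 62.5 mm and 10.7 degrees, less where a joint would pass 70% of its speed; a pose out of reach is approached as far as the arm can. A call with a number of a shift or a turn outside -1 to 1 is refused whole. A call with a gripper value outside its range is refused whole. "jaw" is the gripper's target within -1 to 1 (fully open at 1, half-way at 0, shut at -1), set as the call begins (left out, the last holds). The fingers move at their own pace and stop on an object; the grip force is fixed at half the most. Time passes only in rows, so rows that repeat a pose let the fingers close. It gives the time, the measured TCP pose, the force and the opening at its end, in the units of the state.
- bot.read_state(): the state, without advancing time (a new reading comes with each control period).
- bot.capture(name): name is "side" or "top"; returns the picture (400x640x3 uint8, blue, green, red); there is no depth.
- bot.camera_info(name): a dict with "camera_matrix" (3x3 intrinsics, pixels), "view" (4x4, takes a point from world to camera coordinates). Camera axes: x right, y down, z forward; pixel columns grow to the right and rows downward; lengths in m; the calibration is good to about 2 mm. A picture is of the moment at which its call begins. camera_info takes no time and is no camera call.
- bot.hand_in(): hands the job in, once; it reports no verdict.
The state is a dict: "time_s": time; "joint_positions": joint angles; "qvel": joint speeds; "tau": joint torques, N m; "position": TCP position; "tcp_rot": TCP orientation; "force": force on the tool from outside, world axes, zero at the start; "moment": the same for the moment, N m; "opening": opening from 0.0 (shut) to 1.0 (fully open).
Only numpy, scipy, OpenCV 4.12 (cv2) and the standard library are available. Lean on these libraries where they do the work, as an engineer would, in place of code of your own. Each camera call takes 0.05 s, during which the arm holds its last target.

## Working session

There is one attempt and no reset: what is moved stays moved. The work goes in short steps, Python scripts to look and compute and a tool call to move; the robot and the scene stay as the last step left them, time stands still between calls to the robot, and variables do not carry over. Pictures are saved under pics/ and viewed, and the job is handed in when it is done.

Besides the shell and the picture viewer there is one more tool, called after "Call:" as name(argument=value, ...) on one line, values as JSON. carry_out: Moves the arm, as the interface text tells. Shift numbers are shares of 200 mm and turn numbers shares of pi/2 rad, none past 1 either way. Its arguments: {"type":"object","properties":{"targets":{"type":"array"},"jaw":{"type":"number"}},"required":["targets"]}

```bash
mkdir -p pics; ls
python3 - <<'E'
from rig import bot
import cv2, numpy as np
np.set_printoptions(precision=4,suppress=True)
s=bot.read_state()
for k,v in s.items(): print(k,np.array(v).round(4).tolist())
for n in("side","top"):
    im=bot.capture(n); cv2.imwrite(f"pics/{n}0.png",im)
    c=bot.camera_info(n); print(n,np.array(c["camera_matrix"]),np.array(c["view"]))
E
```

```text
pics
time_s 0.0
joint_positions [66.261, 30.2785, 82.1571, -0.0003, 67.6856, -10.2276]
qvel [0.0636, 0.0191, 0.031, 0.0734, -0.0022, 0.0539]
tau [0.0003, -44.0036, -17.6597, 0.0632, 0.0579, -0.0002]
position [0.1457, 0.6071, 0.2406]
tcp_rot [[-0.9723, 0.2336, -0.0008], [0.2336, 0.9723, -0.0019], [0.0004, -0.0021, -1.0]]
force [0.0654, -0.4038, -0.3939]
moment [0.0334, 0.0081, 0.0008]
opening 0.9969
side [[520.0856   0.     322.0798]
 [  0.     520.0856 197.9295]
 [  0.       0.       1.    ]] [[-0.9625 -0.2704  0.022   0.5523]
 [-0.203   0.664  -0.7197  0.1468]
 [ 0.18   -0.6971 -0.694   1.2774]
 [ 0.      0.      0.      1.    ]]
top [[371.2274   0.     317.7119]
 [  0.     371.2274 201.0313]
 [  0.       0.       1.    ]] [[-0.0063 -0.9999 -0.008   0.0578]
 [-0.9901  0.0074 -0.1404  0.5786]
 [ 0.1404  0.007  -0.9901  1.0754]
 [ 0.      0.      0.      1.    ]]
```

View pics/side0.png

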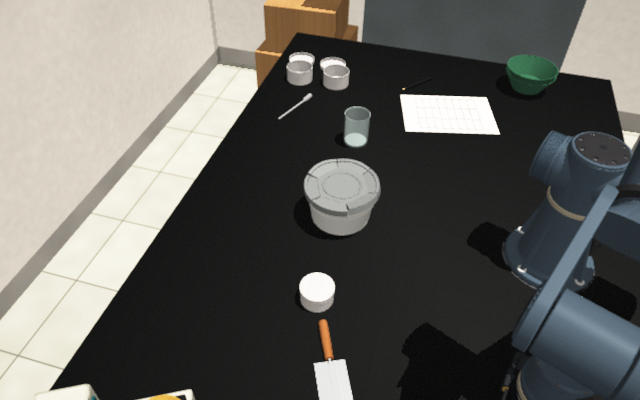

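View pics/top0.png

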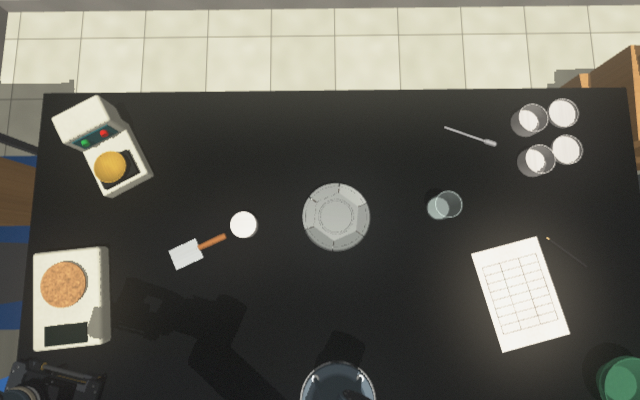

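The side view shows the tub lid at about (342,186), the beaker at (357,128), the tin at (317,292) and the spatula below the tin. In the top view the lid is at about (336,217). I'll enlarge the lid in both views.

```bash
cat > h.py <<'E'
from rig import bot
import cv2, numpy as np
np.set_printoptions(precision=4,suppress=True)
def cam(n):
    c=bot.camera_info(n); return np.array(c["camera_matrix"]),np.array(c["view"])
def ray(n,u,v,z):
    K,V=cam(n);R=V[:3,:3];t=V[:3,3]
    d=R.T@np.linalg.solve(K,[u,v,1.]);o=-R.T@t
    return o+d*(z-o[2])/d[2]
def proj(n,p):
    K,V=cam(n);p=np.atleast_2d(p)
    q=(p@V[:3,:3].T+V[:3,3])@K.T
    return q[:,:2]/q[:,2:]
E
python3 - <<'E'
from h import *
t=cv2.imread("pics/top0.png");s=cv2.imread("pics/side0.png")
a=t[175:260,290:380];cv2.imwrite("pics/top0z.png",cv2.resize(a,None,fx=7,fy=7,interpolation=cv2.INTER_CUBIC)[:600])
b=s[150:240,295:390];cv2.imwrite("pics/side0z.png",cv2.resize(b,None,fx=6.6,fy=6.6,interpolation=cv2.INTER_CUBIC)[:600])
# blobs
for n,im,roi in(("top",t,(175,260,290,380)),("side",s,(150,240,295,390))):
    g=cv2.cvtColor(im,cv2.COLOR_BGR2GRAY);m=np.zeros_like(g);r=roi
    m[r[0]:r[1],r[2]:r[3]]=(g[r[0]:r[1],r[2]:r[3]]>60)*255
    c=max(cv2.findContours(m,0,cv2.CHAIN_APPROX_NONE)[0],key=cv2.contourArea)
    print(n,cv2.boundingRect(c),cv2.minEnclosingCircle(c),cv2.fitEllipse(c))
    if n=="top":
        for z in (.1,.105):
            print(z,ray(n,*cv2.fitEllipse(c)[0],z), ray(n,*cv2.minEnclosingCircle(c)[0],z))
print(ray("top",243,224,.046),ray("top",445,204,.1),ray("top",438,209,0))
E
```

```text
top (302, 183, 69, 69) ((335.68603515625, 216.64768981933594), 34.67622756958008) ((335.8340759277344, 216.7444610595703), (67.9146957397461, 68.42472076416016), 155.2229461669922)
0.1 [0.5253 0.0024 0.1   ] [0.5256 0.0028 0.1   ]
0.105 [0.5248 0.0026 0.105 ] [0.5251 0.003  0.105 ]
side (303, 158, 78, 78) ((341.47149658203125, 194.44581604003906), 40.92172622680664) ((341.3033447265625, 194.6889190673828), (75.13414764404297, 78.6463851928711), 3.530172824859619)
[0.511  0.2763 0.046 ] [ 0.5594 -0.3076  0.1   ] [ 0.5571 -0.3188  0.    ]
```

View pics/top0z.png

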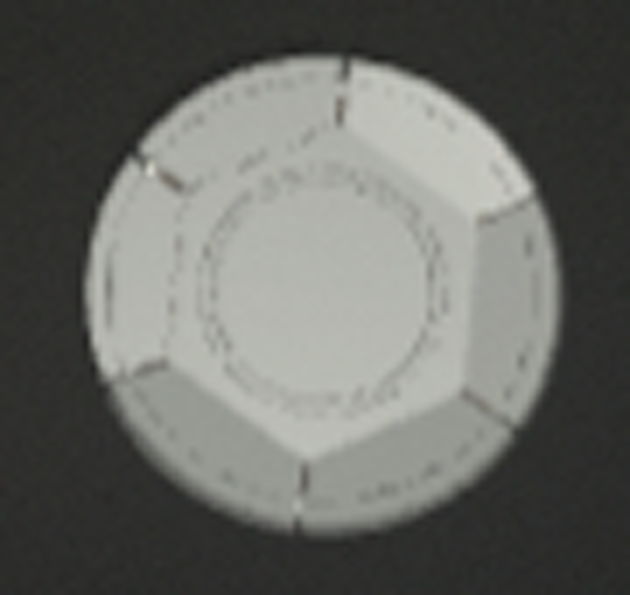

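View pics/side0z.png

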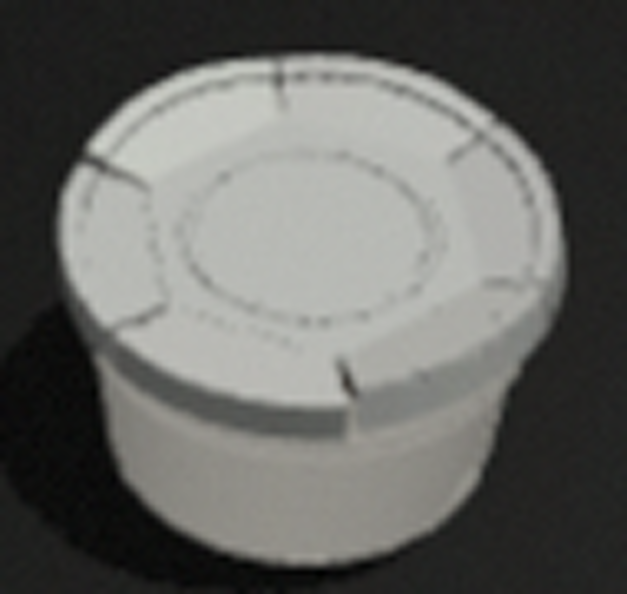

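Both views agree. Two sections are level with the panel: in the zoomed top view, the one at the upper left and the one at the left. The other four (upper right, right, lower right, lower left) are shaded differently, so they are standing up. Next I'll compute the slit angles and the press points.

Run:
```python
from h import *
px=np.array([(343,92),(162,170),(138,370),(303,492),(490,412),(505,207)])/7.+[290,175]-0.43
inner=np.array([(340,125),(187,190),(168,362),(307,458),(465,390),(476,217)])/7.+[290,175]-0.43
P=np.array([ray("top",*p,.105) for p in px]); Q=np.array([ray("top",*p,.1035) for p in inner])
c,r=cv2.minEnclosingCircle(Q[:,:2].astype(np.float32)); print("hex centre",Q.mean(0),c,r, np.linalg.norm(Q-Q.mean(0),axis=1))
C=np.array([.525,.0027])
ang=np.degrees(np.arctan2(P[:,1]-C[1],P[:,0]-C[0])); print("slit ang",ang,(ang%60), np.hypot(*(P[:,:2]-C).T))
off=np.mean((ang%60)); mids=(off+30+60*np.arange(6))%360;print(mids)
s=bot.read_state();R=np.array(s["tcp_rot"]);p=np.array(s["position"])
for m in mids:
    w=C+.09*np.array([np.cos(np.radians(m)),np.sin(np.radians(m))])
    print(round(m,1),w,proj("top",[*w,.11]),proj("side",[*w,.11]), "shift/200mm at z.16:", R.T@(np.array([*w,.16])-p)/.2)
```

```text
hex centre [0.5273 0.0025 0.1035] (0.5265705585479736, 0.0025338169652968645) 0.06898156553506851 [0.0675 0.0685 0.0692 0.0679 0.0693 0.0684]
slit ang [  -6.1908   51.6536  111.6769  173.3139 -125.7863  -64.5366] [53.8092 51.6536 51.6769 53.3139 54.2137 55.4634] [0.0832 0.0826 0.0804 0.0793 0.0812 0.0816]
[ 83.3551 143.3551 203.3551 263.3551 323.3551  23.3551]
83.4 [0.5354 0.0921] [[303.9736 213.0457]] [[328.1791 206.3942]] shift/200mm at z.16: [-2.4961 -2.0478  0.4066]
143.4 [0.4528 0.0564] [[316.8553 242.559 ]] [[365.4334 203.433 ]] shift/200mm at z.16: [-2.1361 -2.3178  0.4072]
203.4 [ 0.4424 -0.033 ] [[349.145  246.1279]] [[377.0659 180.343 ]] shift/200mm at z.16: [-2.1899 -2.7646  0.408 ]
263.4 [ 0.5146 -0.0867] [[367.8937 219.9975]] [[353.9034 161.6702]] shift/200mm at z.16: [-2.6038 -2.9414  0.4082]
323.4 [ 0.5972 -0.051 ] [[354.53   190.9545]] [[319.6369 164.0765]] shift/200mm at z.16: [-2.9638 -2.6714  0.4076]
23.4 [0.6076 0.0384] [[322.893  187.5686]] [[305.6667 185.673 ]] shift/200mm at z.16: [-2.9099 -2.2246  0.4068]
```

Call:
carry_out(targets=[[-0.3, -0.2, 0, 0, 0, 0], [-0.6, -0.45, 0, 0, 0, 0], [-0.8, -0.7, 0, 0, 0, 0], [-0.9, -0.9, 0, 0, 0, 0], [-0.9, -0.9, 0, 0, 0, 0], [-0.9, -0.9, 0, 0, 0, 0]], jaw=-1)

```text
time_s: 0.85
position: [0.279, 0.3901, 0.2411]
tcp_rot: [[-0.972, 0.235, -0.001], [0.235, 0.972, -0.001], [0.0, -0.001, -1.0]]
force: [-0.0, -0.1, -0.6]
opening: 0.399
```

Call:
carry_out(targets=[[-0.3, -0.3, 0, 0, 0, 0], [-0.5, -0.5, 0, 0, 0, 0], [-0.75, -0.75, 0, 0, 0, 0], [-0.75, -0.75, 0, 0, 0, 0], [-0.75, -0.75, 0, 0, 0, 0]])

```text
time_s: 1.48
position: [0.3911, 0.2094, 0.2412]
tcp_rot: [[-0.972, 0.237, 0.001], [0.237, 0.972, -0.0], [-0.001, -0.0, -1.0]]
force: [-0.0, -0.0, -0.1]
opening: 0.004
```

```bash
cat > d.py <<'E'
from h import *
import sys
C=np.array([.526,.0026])
s=bot.read_state();R=np.array(s["tcp_rot"]);p=np.array(s["position"])
print("t",s["time_s"],"p",p,"F",np.array(s["force"]),"open",s["opening"],"j",np.array(s["joint_positions"]),R.tolist())
for m in (143.4,203.4,263.4,323.4,23.4,83.4):
    w=C+.09*np.array([np.cos(np.radians(m)),np.sin(np.radians(m))])
    print(m, "hover .145:", R.T@(np.array([*w,.145])-p)/.2)
E
python3 d.py
```

```text
t 1.475 p [0.3911 0.2094 0.2412] F [-0.031  -0.0256 -0.0625] open 0.003823500484104273 j [ 13.694   16.3182 107.0708  -0.0242  56.5852 -62.6006] [[-0.9715812858513656, 0.23670558506109773, 0.0005205615147617061], [0.2367054912671968, 0.9715814195327919, -0.00023584444026612353], [-0.0005615935916830079, -0.00010592227544816847, -0.9999998366965414]]
143.4 hover .145: [-0.4852 -0.67    0.4815]
203.4 hover .145: [-0.5408 -1.1166  0.4815]
263.4 hover .145: [-0.9553 -1.2917  0.4818]
323.4 hover .145: [-1.3142 -1.0203  0.482 ]
23.4 hover .145: [-1.2587 -0.5738  0.4819]
83.4 hover .145: [-0.8441 -0.3986  0.4816]
```

Call:
carry_out(targets=[[-0.25, -0.3, 0.15, 0, 0, 0], [-0.45, -0.6, 0.3, 0, 0, 0], [-0.485, -0.67, 0.4, 0, 0, 0], [-0.485, -0.67, 0.46, 0, 0, 0], [-0.485, -0.67, 0.46, 0, 0, 0], [-0.485, -0.67, 0.46, 0, 0, 0]])

```text
time_s: 2.22
position: [0.4535, 0.0582, 0.1498]
tcp_rot: [[-0.972, 0.234, 0.001], [0.234, 0.972, 0.0], [-0.001, 0.0, -1.0]]
force: [-0.8, 0.6, 0.3]
opening: 0.008
```

```bash
python3 d.py
python3 - <<'E'
from h import *
s=bot.capture("side");t=bot.capture("top")
b=np.hstack([cv2.resize(s[130:250,280:400],(400,400),interpolation=2),cv2.resize(t[160:280,280:400],(400,400),interpolation=2)])
cv2.imwrite("pics/a1.png",b)
E
```

```text
t 2.225 p [0.4535 0.0582 0.1498] F [-0.7722  0.6086  0.3372] open 0.008199738330589203 j [ -6.7435  26.3308 110.8735   0.019   42.7393 -83.2302] [[-0.9722584035803464, 0.23390722409497652, 0.0010035853620799227], [0.23390744535013688, 0.9722588623774814, 0.00010741609914093003], [-0.0009506193608613382, 0.0003391822933044916, -0.9999994906389715]]
143.4 hover .145: [-0.0037 -0.0092  0.024 ]
203.4 hover .145: [-0.058  -0.4559  0.0239]
263.4 hover .145: [-0.472  -0.6323  0.0242]
323.4 hover .145: [-0.8317 -0.3619  0.0246]
23.4 hover .145: [-0.7774  0.0848  0.0247]
83.4 hover .145: [-0.3634  0.2612  0.0244]
```

View pics/a1.png

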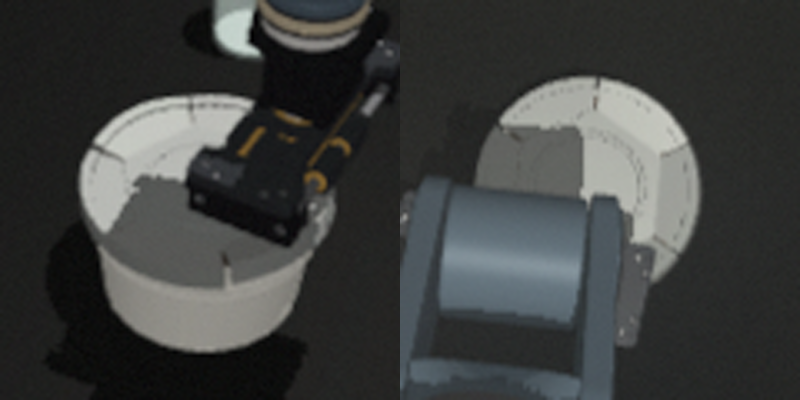

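The picture shows the hand over the near-robot section, with the fingers above its rim at about (315,200) in the left half. I'll press it in small steps.

Call:
carry_out(targets=[[0, -0.005, 0.04, 0, 0, 0], [0, -0.005, 0.07, 0, 0, 0], [0, -0.005, 0.085, 0, 0, 0], [0, -0.005, 0.1, 0, 0, 0], [0, -0.005, 0.1, 0, 0, 0]])

```text
time_s: 2.95
position: [0.4533, 0.0568, 0.1299]
tcp_rot: [[-0.972, 0.234, 0.001], [0.234, 0.972, -0.0], [-0.001, 0.0, -1.0]]
force: [-0.2, 0.6, 0.1]
opening: 0.009
```

Call:
carry_out(targets=[[0, 0, 0.01, 0, 0, 0], [0, 0, 0.015, 0, 0, 0], [0, 0, 0.015, 0, 0, 0]])

```text
time_s: 3.32
position: [0.4534, 0.0567, 0.1268]
tcp_rot: [[-0.972, 0.234, 0.001], [0.234, 0.972, -0.0], [-0.002, 0.0, -1.0]]
force: [-0.3, 0.2, 0.3]
opening: 0.007
```

Call:
carry_out(targets=[[0, 0, 0.005, 0, 0, 0], [0, 0, 0.01, 0, 0, 0], [0, 0, 0.01, 0, 0, 0]])

```text
time_s: 3.7
position: [0.4535, 0.0566, 0.1251]
tcp_rot: [[-0.972, 0.234, 0.002], [0.234, 0.972, -0.0], [-0.002, 0.0, -1.0]]
force: [0.2, 0.6, 3.7]
opening: 0.005
```

Call:
carry_out(targets=[[0, 0, 0.005, 0, 0, 0], [0, 0, 0.01, 0, 0, 0], [0, 0, 0.01, 0, 0, 0]])

```text
time_s: 4.08
position: [0.4535, 0.0567, 0.1246]
tcp_rot: [[-0.972, 0.234, 0.003], [0.234, 0.972, -0.001], [-0.003, 0.0, -1.0]]
force: [-4.0, -0.2, 17.1]
opening: 0.008
```

The force climbs steeply at a tip height of about 106 mm, which is the firm stop, so this section is shut. I'll lift and move to the section at 203°.

Call:
carry_out(targets=[[0, 0, -0.06, 0, 0, 0], [0, 0, -0.12, 0, 0, 0], [-0.03, -0.25, -0.12, 0, 0, 0], [-0.054, -0.447, -0.12, 0, 0, 0], [-0.054, -0.447, -0.12, 0, 0, 0]])

```text
time_s: 4.7
position: [0.4435, -0.0349, 0.1491]
tcp_rot: [[-0.971, 0.238, 0.004], [0.238, 0.971, -0.001], [-0.004, -0.0, -1.0]]
force: [-0.1, 0.6, -0.1]
opening: 0.005
```

```bash
python3 d.py
python3 - <<'E'
from h import *
s=bot.capture("side");t=bot.capture("top")
b=np.hstack([cv2.resize(s[130:250,280:400],(400,400),interpolation=2),cv2.resize(t[160:280,280:400],(400,400),interpolation=2)])
cv2.imwrite("pics/a2.png",b)
E
```

```text
t 4.7 p [ 0.4435 -0.0349  0.1491] F [-0.0683  0.5819 -0.0576] open 0.005370695281471556 j [-18.9522  25.68   112.7022   0.0164  41.388  -95.1926] [[-0.9712431244247973, 0.23805866937034725, 0.0038552814653623883], [0.23805607959621855, 0.9712507604698842, -0.0011239457061347033], [-0.004012010074305665, -0.0001738513479259339, -0.9999919367429282]]
143.4 hover .145: [0.0589 0.4548 0.0199]
203.4 hover .145: [0.0027 0.0083 0.0202]
263.4 hover .145: [-0.412  -0.1663  0.0219]
323.4 hover .145: [-0.7706  0.1056  0.0233]
23.4 hover .145: [-0.7144  0.5521  0.023 ]
83.4 hover .145: [-0.2997  0.7267  0.0213]
```

View pics/a2.png

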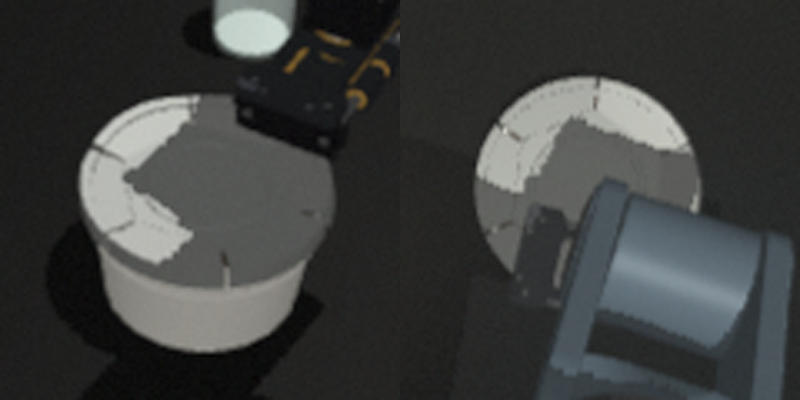

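The tub hasn't moved. Shadow covers the pressed section, so I'll check that one at the end. Pressing the 203° section next.

Call:
carry_out(targets=[[0.002, 0.008, 0.04, 0, 0, 0], [0.002, 0.008, 0.07, 0, 0, 0], [0.002, 0.008, 0.085, 0, 0, 0], [0.002, 0.008, 0.09, 0, 0, 0]])

```text
time_s: 5.3
position: [0.4418, -0.0304, 0.1305]
tcp_rot: [[-0.972, 0.234, -0.001], [0.234, 0.972, 0.0], [0.001, 0.0, -1.0]]
force: [-2.7, -0.9, 4.5]
opening: 0.006
```

Call:
carry_out(targets=[[0, 0, 0.005, 0, 0, 0], [0, 0, 0.01, 0, 0, 0]])

```text
time_s: 5.55
position: [0.4419, -0.0301, 0.1282]
tcp_rot: [[-0.972, 0.233, -0.0], [0.233, 0.972, 0.0], [0.0, 0.0, -1.0]]
force: [0.2, 0.5, -0.4]
opening: 0.005
```

Call:
carry_out(targets=[[0, 0, 0.005, 0, 0, 0], [0, 0, 0.01, 0, 0, 0]])

```text
time_s: 5.8
position: [0.4421, -0.0301, 0.126]
tcp_rot: [[-0.972, 0.233, -0.0], [0.233, 0.972, 0.0], [0.0, 0.0, -1.0]]
force: [1.0, 0.7, 0.2]
opening: 0.004
```

The contact force at 130.5 mm disappeared by 128.2 mm, so the section snapped shut. I'll press lightly to the stop to confirm.

Call:
carry_out(targets=[[0, 0, 0.005, 0, 0, 0], [0, 0, 0.01, 0, 0, 0], [0, 0, 0.01, 0, 0, 0]])

```text
time_s: 6.18
position: [0.4422, -0.0302, 0.1249]
tcp_rot: [[-0.972, 0.233, 0.0], [0.233, 0.972, 0.0], [-0.0, 0.0, -1.0]]
force: [-1.8, 0.5, 9.4]
opening: 0.004
```

Call:
carry_out(targets=[[0, 0, -0.06, 0, 0, 0], [0, 0, -0.12, 0, 0, 0], [-0.2, -0.08, -0.12, 0, 0, 0], [-0.41, -0.17, -0.12, 0, 0, 0], [-0.41, -0.17, -0.12, 0, 0, 0]])

```text
time_s: 6.8
position: [0.5179, -0.085, 0.1501]
tcp_rot: [[-0.972, 0.235, 0.007], [0.235, 0.972, -0.002], [-0.007, -0.001, -1.0]]
force: [-0.0, -0.0, 0.1]
opening: 0.012
```

```bash
python3 d.py
```

```text
t 6.8 p [ 0.5179 -0.085   0.1501] F [-0.0094 -0.0048  0.103 ] open 0.011755670500040718 j [-21.5349  30.1329 101.6912   0.0128  47.7752 -97.9503] [[-0.9719663325987818, 0.23502837000546767, 0.00656609374339861], [0.2350173539167983, 0.971988180079419, -0.0024127046742797244], [-0.0069492195547774995, -0.0008019217367604223, -0.9999755323352206]]
143.4 hover .145: [0.4782 0.6111 0.0215]
203.4 hover .145: [0.4234 0.1645 0.0222]
263.4 hover .145: [ 0.0092 -0.0114  0.0252]
323.4 hover .145: [-0.3502  0.2594  0.0275]
23.4 hover .145: [-0.2955  0.706   0.0268]
83.4 hover .145: [0.1187 0.8819 0.0237]
```

Call:
carry_out(targets=[[0.009, -0.011, 0.04, 0, 0, 0], [0.009, -0.011, 0.075, 0, 0, 0], [0.009, -0.011, 0.09, 0, 0, 0], [0.009, -0.011, 0.095, 0, 0, 0]])

```text
time_s: 7.3
position: [0.5145, -0.0868, 0.1312]
tcp_rot: [[-0.972, 0.233, 0.004], [0.233, 0.972, -0.003], [-0.005, -0.002, -1.0]]
force: [-2.7, -3.2, 5.8]
opening: 0.008
```

Call:
carry_out(targets=[[0, 0, 0.005, 0, 0, 0], [0, 0, 0.01, 0, 0, 0]])

```text
time_s: 7.55
position: [0.5143, -0.0867, 0.1293]
tcp_rot: [[-0.972, 0.233, 0.004], [0.233, 0.972, -0.003], [-0.005, -0.002, -1.0]]
force: [0.6, -0.3, -0.9]
opening: 0.001
```

Call:
carry_out(targets=[[0, 0, 0.005, 0, 0, 0], [0, 0, 0.01, 0, 0, 0]])

```text
time_s: 7.8
position: [0.5138, -0.0861, 0.1268]
tcp_rot: [[-0.972, 0.233, 0.003], [0.233, 0.972, -0.003], [-0.004, -0.002, -1.0]]
force: [-0.7, 0.0, -0.3]
opening: 0.002
```

Call:
carry_out(targets=[[0, 0, 0.005, 0, 0, 0], [0, 0, 0.012, 0, 0, 0], [0, 0, 0.012, 0, 0, 0]])

```text
time_s: 8.18
position: [0.5136, -0.0859, 0.125]
tcp_rot: [[-0.972, 0.233, 0.003], [0.233, 0.972, -0.002], [-0.003, -0.001, -1.0]]
force: [-1.5, 0.7, 6.1]
opening: 0.003
```

Call:
carry_out(targets=[[0, 0, -0.06, 0, 0, 0], [0, 0, -0.12, 0, 0, 0], [-0.18, 0.14, -0.12, 0, 0, 0], [-0.36, 0.27, -0.12, 0, 0, 0], [-0.36, 0.27, -0.12, 0, 0, 0]])

```text
time_s: 8.8
position: [0.5996, -0.0495, 0.1503]
tcp_rot: [[-0.973, 0.231, 0.008], [0.231, 0.973, -0.003], [-0.008, -0.001, -1.0]]
force: [0.0, -0.6, -0.1]
opening: 0.006
```

```bash
python3 d.py
```

```text
t 8.8 p [ 0.5996 -0.0495  0.1503] F [ 0.0209 -0.5578 -0.0966] open 0.006363478554773418 j [-15.3185  34.8406  90.5945  -0.0769  54.0767 -91.9107] [[-0.9728915559368383, 0.23112574306814554, 0.007931663003125656], [0.2311062964285854, 0.9729229136674473, -0.003299062276976541], [-0.008479394899423563, -0.0013765725706082253, -0.9999631017743092]]
143.4 hover .145: [0.8318 0.3458 0.0189]
203.4 hover .145: [ 0.7789 -0.101   0.0199]
263.4 hover .145: [ 0.3654 -0.2786  0.0237]
323.4 hover .145: [ 0.0049 -0.0092  0.0264]
23.4 hover .145: [0.0579 0.4376 0.0253]
83.4 hover .145: [0.4714 0.6152 0.0216]
```

Call:
carry_out(targets=[[0.005, -0.009, 0.04, 0, 0, 0], [0.005, -0.009, 0.075, 0, 0, 0], [0.005, -0.009, 0.09, 0, 0, 0], [0.005, -0.009, 0.097, 0, 0, 0]])

```text
time_s: 9.3
position: [0.5977, -0.0518, 0.1313]
tcp_rot: [[-0.973, 0.232, 0.007], [0.232, 0.973, -0.004], [-0.008, -0.002, -1.0]]
force: [-1.0, -1.5, 5.2]
opening: 0.008
```

Call:
carry_out(targets=[[0, 0, 0.005, 0, 0, 0], [0, 0, 0.01, 0, 0, 0]])

```text
time_s: 9.55
position: [0.5979, -0.0522, 0.1295]
tcp_rot: [[-0.973, 0.232, 0.009], [0.232, 0.973, -0.004], [-0.009, -0.002, -1.0]]
force: [0.9, -0.6, 1.5]
opening: 0.006
```

Call:
carry_out(targets=[[0, 0, 0.005, 0, 0, 0], [0, 0, 0.01, 0, 0, 0]])

```text
time_s: 9.8
position: [0.5973, -0.0521, 0.1269]
tcp_rot: [[-0.973, 0.232, 0.007], [0.232, 0.973, -0.004], [-0.008, -0.002, -1.0]]
force: [0.5, 0.3, 0.3]
opening: 0.001
```

Call:
carry_out(targets=[[0, 0, 0.005, 0, 0, 0], [0, 0, 0.01, 0, 0, 0], [0, 0, 0.01, 0, 0, 0]])

```text
time_s: 10.18
position: [0.597, -0.052, 0.1251]
tcp_rot: [[-0.973, 0.232, 0.006], [0.232, 0.973, -0.004], [-0.007, -0.002, -1.0]]
force: [-1.6, 1.1, 3.7]
opening: 0.006
```

That's all four pressed. I'll also probe the two sections that looked shut, which does no harm.

Call:
carry_out(targets=[[0, 0, -0.06, 0, 0, 0], [0, 0, -0.12, 0, 0, 0], [0.03, 0.2, -0.12, 0, 0, 0], [0.055, 0.45, -0.12, 0, 0, 0], [0.055, 0.45, -0.12, 0, 0, 0]])

```text
time_s: 10.8
position: [0.6074, 0.0414, 0.1498]
tcp_rot: [[-0.974, 0.228, 0.008], [0.228, 0.974, -0.003], [-0.008, -0.001, -1.0]]
force: [0.6, 0.0, 0.1]
opening: 0.002
```

```bash
python3 d.py
```

```text
t 10.8 p [0.6074 0.0414 0.1498] F [0.6016 0.0351 0.1372] open 0.0020261685558856644 j [ -6.5463  35.3519  89.5038  -0.159   54.6765 -83.2952] [[-0.973706669314395, 0.2276699864819217, 0.007854895797466286], [0.22765153638946262, 0.9737374728465076, -0.0031799298756561636], [-0.008372580975101546, -0.0013081398314061655, -0.9999640936843668]]
143.4 hover .145: [ 0.7655 -0.1024  0.0179]
203.4 hover .145: [ 0.7141 -0.5495  0.0189]
263.4 hover .145: [ 0.3012 -0.7285  0.0226]
323.4 hover .145: [-0.0602 -0.4604  0.0253]
23.4 hover .145: [-0.0088 -0.0134  0.0243]
83.4 hover .145: [0.404  0.1656 0.0206]
```

Call:
carry_out(targets=[[-0.009, -0.013, 0.04, 0, 0, 0], [-0.009, -0.013, 0.075, 0, 0, 0], [-0.009, -0.013, 0.09, 0, 0, 0], [-0.009, -0.013, 0.095, 0, 0, 0]])

```text
time_s: 11.3
position: [0.6085, 0.0376, 0.1303]
tcp_rot: [[-0.973, 0.229, 0.007], [0.229, 0.973, -0.003], [-0.007, -0.001, -1.0]]
force: [0.2, -0.2, 0.2]
opening: 0.009
```

Call:
carry_out(targets=[[0, 0, 0.005, 0, 0, 0], [0, 0, 0.01, 0, 0, 0]])

```text
time_s: 11.55
position: [0.6086, 0.0374, 0.1283]
tcp_rot: [[-0.973, 0.229, 0.007], [0.229, 0.973, -0.003], [-0.008, -0.001, -1.0]]
force: [0.5, -0.1, -0.4]
opening: 0.004
```

Call:
carry_out(targets=[[0, 0, 0.005, 0, 0, 0], [0, 0, 0.01, 0, 0, 0]])

```text
time_s: 11.8
position: [0.6087, 0.0374, 0.1264]
tcp_rot: [[-0.973, 0.229, 0.007], [0.229, 0.973, -0.003], [-0.008, -0.001, -1.0]]
force: [0.4, 0.1, -0.2]
opening: 0.01
```

Call:
carry_out(targets=[[0, 0, 0.005, 0, 0, 0], [0, 0, 0.01, 0, 0, 0], [0, 0, 0.01, 0, 0, 0]])

```text
time_s: 12.18
position: [0.6088, 0.0375, 0.1251]
tcp_rot: [[-0.973, 0.229, 0.008], [0.229, 0.973, -0.003], [-0.008, -0.001, -1.0]]
force: [-1.2, -0.2, 4.0]
opening: 0.006
```

Call:
carry_out(targets=[[0, 0, -0.06, 0, 0, 0], [0, 0, -0.12, 0, 0, 0], [0.2, 0.09, -0.12, 0, 0, 0], [0.41, 0.18, -0.12, 0, 0, 0], [0.41, 0.18, -0.12, 0, 0, 0]])

```text
time_s: 12.8
position: [0.5334, 0.0931, 0.1488]
tcp_rot: [[-0.974, 0.226, 0.004], [0.226, 0.974, -0.003], [-0.004, -0.002, -1.0]]
force: [1.0, 0.2, -0.4]
opening: 0.005
```

```bash
python3 d.py
```

```text
t 12.8 p [0.5334 0.0931 0.1488] F [ 1.0084  0.2431 -0.4457] open 0.005443411201346039 j [ -1.8432  31.3036  99.2374  -0.2014  49.2329 -78.6288] [[-0.9740343047317443, 0.226367551409276, 0.0038606831929786124], [0.22635787294188717, 0.9740402140577713, -0.0027883248583416968], [-0.004391646954414622, -0.0018420280290959493, -0.9999886601205875]]
143.4 hover .145: [ 0.3464 -0.2697  0.0181]
203.4 hover .145: [ 0.2956 -0.7168  0.0192]
263.4 hover .145: [-0.1171 -0.8964  0.0213]
323.4 hover .145: [-0.4789 -0.6288  0.0224]
23.4 hover .145: [-0.4281 -0.1817  0.0214]
83.4 hover .145: [-0.0155 -0.0021  0.0192]
```

Call:
carry_out(targets=[[-0.015, -0.002, 0.04, 0, 0, 0], [-0.015, -0.002, 0.075, 0, 0, 0], [-0.015, -0.002, 0.09, 0, 0, 0]])

```text
time_s: 13.18
position: [0.5368, 0.0914, 0.13]
tcp_rot: [[-0.974, 0.227, 0.003], [0.227, 0.974, -0.003], [-0.004, -0.002, -1.0]]
force: [0.7, -0.1, 0.1]
opening: 0.003
```

Call:
carry_out(targets=[[0, 0, 0.007, 0, 0, 0], [0, 0, 0.014, 0, 0, 0]])

```text
time_s: 13.42
position: [0.5371, 0.0911, 0.1269]
tcp_rot: [[-0.974, 0.228, 0.003], [0.228, 0.974, -0.003], [-0.004, -0.002, -1.0]]
force: [0.3, -0.6, -0.2]
opening: 0.004
```

Call:
carry_out(targets=[[0, 0, 0.005, 0, 0, 0], [0, 0, 0.01, 0, 0, 0], [0, 0, 0.01, 0, 0, 0]])

```text
time_s: 13.8
position: [0.5372, 0.0911, 0.1252]
tcp_rot: [[-0.974, 0.228, 0.004], [0.228, 0.974, -0.003], [-0.004, -0.002, -1.0]]
force: [0.1, -0.0, 0.7]
opening: 0.006
```

Call:
carry_out(targets=[[0, 0, -0.1, 0, 0, 0], [0, 0, -0.3, 0, 0, 0], [0.2, 0.2, -0.5, 0, 0, 0], [0.4, 0.4, -0.5, 0, 0, 0], [0.65, 0.65, -0.5, 0, 0, 0], [0.65, 0.65, -0.5, 0, 0, 0]])

```text
time_s: 14.55
position: [0.4368, 0.2502, 0.2245]
tcp_rot: [[-0.975, 0.222, 0.002], [0.222, 0.975, -0.003], [-0.003, -0.002, -1.0]]
force: [-0.5, 0.5, 1.3]
opening: 0.005
```

Call:
carry_out(targets=[[0.3, 0.3, 0, 0, 0, 0], [0.6, 0.6, 0, 0, 0, 0], [0.9, 0.9, 0, 0, 0, 0], [0.9, 0.9, 0, 0, 0, 0], [0.9, 0.9, 0, 0, 0, 0], [0.9, 0.9, 0, 0, 0, 0]])

```text
time_s: 15.3
position: [0.3016, 0.4655, 0.2233]
tcp_rot: [[-0.975, 0.221, 0.003], [0.221, 0.975, -0.004], [-0.003, -0.003, -1.0]]
force: [0.6, -0.4, -0.9]
opening: 0.004
```

Call:
carry_out(targets=[[0.2, 0.25, 0, 0, 0, 0], [0.4, 0.5, 0, 0, 0, 0], [0.6, 0.75, 0, 0, 0, 0], [0.6, 0.75, 0, 0, 0, 0], [0.6, 0.75, 0, 0, 0, 0]])

```text
time_s: 15.92
position: [0.2194, 0.6368, 0.2219]
tcp_rot: [[-0.975, 0.223, 0.003], [0.223, 0.975, -0.006], [-0.004, -0.005, -1.0]]
force: [-0.2, -1.1, -0.3]
opening: 0.004
```

Run:
```python
from h import *
s=bot.capture("side");t=bot.capture("top")
cv2.imwrite("pics/side9.png",s);cv2.imwrite("pics/top9.png",t)
b=np.hstack([cv2.resize(s[150:240,295:385],(400,400),interpolation=2),cv2.resize(t[172:262,292:382],(400,400),interpolation=2)])
cv2.imwrite("pics/a9.png",b)
for n,im in(("top",t),("top",cv2.imread("pics/top0.png"))):
    g=cv2.cvtColor(im,6);m=np.zeros_like(g);m[175:260,290:380]=(g[175:260,290:380]>60)*255
    c=max(cv2.findContours(m,0,1)[0],key=cv2.contourArea);print(cv2.minEnclosingCircle(c))
```

```text
((335.9925231933594, 216.45523071289062), 34.600135803222656)
((335.68603515625, 216.64768981933594), 34.67622756958008)
```

View pics/a9.png

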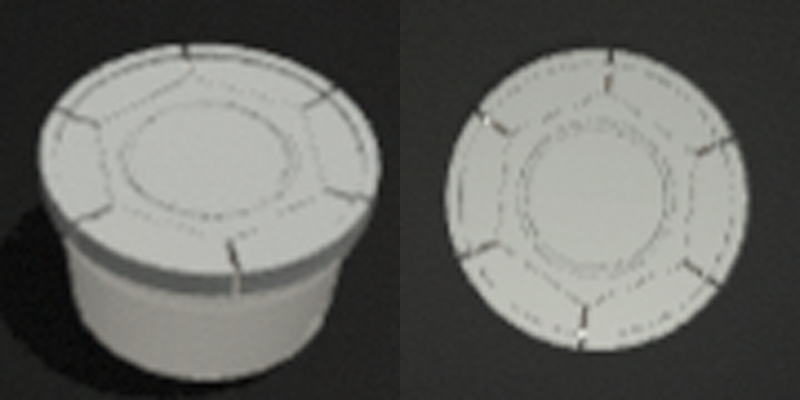

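View pics/top9.png

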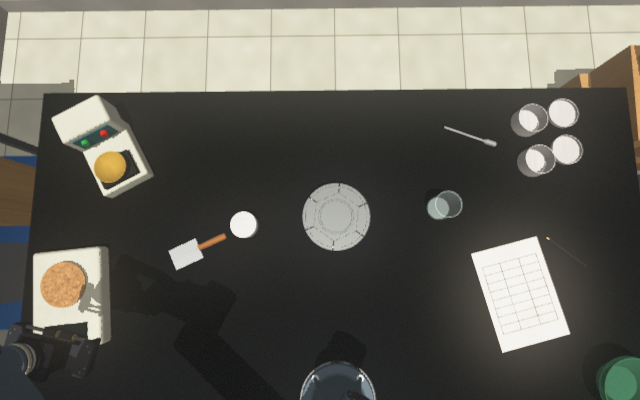

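All six sections now have the same shade as the panel in both views. The lid is still at (336,216.5), the tin at (243,224), the beaker at (444,205) and the spatula at (200,248), none of them moved. The hand is clear at the lower left.

Run:
```python
from rig import bot
s=bot.read_state();print(s["time_s"],s["force"],s["qvel"])
print(bot.hand_in())
```

```text
16.025 [-0.56524874 -0.83439914  0.2659039 ] [-0.009755   -0.37996356 -0.03111607  0.29689689 -0.13803366  0.12719902]
the job is handed in; nothing more can be done
None
```

The whole lid rim is now shut, and I handed the job in at 16.0 s of the 53 s allowed. Four sections were standing up, and I pressed each one with the closed fingertips until it met its firm stop.

- **Pressing:** at three of the four, the force rose on contact and then dropped away as the section clicked shut. At the first one (nearest the robot, on its left) I never caught that rise. It met the stop at the height of a shut rim, with 17 N, the highest force I read while pressing.
- **The other two sections:** they looked shut from the start. I probed both anyway, and neither touched the fingers above shut height. One gave 4 N at the stop and the other only 0.7 N.
- **Final pictures:** in both camera views all six sections have the same shade as the middle panel. The lid circle shifted by under 0.4 pixel (about 1 mm), which is within measurement error. By eye, the beaker, tin and spatula are where they were.
- **Hand:** it finished clear of everything, back near its start position about 0.2 m above the bench, with under about 1 N on the tool.

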